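# Check a welded pipe cap with the infrared thermometer

## Robot

A 7-joint arm with a two-finger parallel gripper is mounted at the origin on the work surface. World frame = base frame: x ahead of the robot, y to its left, z up, the work surface at z = 0. Lengths are in m, angles in rad, forces in N, time in s.
With the tool pointing down it reaches from about 0.425 to 0.95 m from the base axis. Payload 4.7 kg.
Tool frame: the origin (TCP) lies on the centre line of the jaws, within the pads' length; the fingertips stand 14 mm ahead of it and the grasp point (between the pads) lies 5 mm behind it; z points along the fingers, y is the direction in which the jaws open and shut (so a half turn about z gives the same grasp; the last joint's range is limited). The gripper opens to 85 mm and grips with 20 to 120 N. Pads are 22 mm wide; open, the fingers measure 114 mm over their backs; the gripper's body (76 mm by 85 mm) begins 54 mm behind the grasp point. The pads swing forward as they close: fully open they stand 13 mm farther back than shut.
Start: joints at [-1.245, 0.469, -0.049, 1.532, 0.024, 1.141, -0.082], TCP at [0.234, 0.633, 0.245] pointing down, gripper open.
Joint ranges: [-2.59, 2.59], [-0.33, 1.99], [-1.39, 1.29], [0.1, 2.45], [-1.04, 4.18], [0.21, 1.99], [-2.66, 2.66]. Speed limits (rad/s): [2.57, 2.57, 3.14, 3.14, 3.14, 3.14, 3.14].

## Interface

Orientations are given as a unit quaternion [x, y, z, w].
In Python, from cell import manip gives the robot as it stands. The module is installed in compiled form; this text tells all that it offers.
- The arm moves only by the shell command python3 -m crank 'ROWS' [FORCE]. ROWS is JSON, one flat list of numbers, 7 for each row, row after row: the turn, a rotation vector about the world's x, y, z in rad, then the shift along the world's x, y, z in mm, then the finger opening in mm, from 0 to 85.4. In form: [wx, wy, wz, dx, dy, dz, gripper, wx, wy, wz, dx, dy, dz, gripper, ...]. A call has 1 to 12 rows; each row shifts and turns the commanded pose from where the row before left it; what a row does not reach is not made up. A row lasts 1/10 s, in which the tool goes at most 50 mm and 8.59 degrees, less where a joint would pass 70% of its speed; a pose out of reach is approached as far as the arm can. A call with a gripper value outside its range is refused whole. The fingers move at their own pace and stop on an object; FORCE is the grip in N (left out, the last holds). Time passes only in rows, so rows that do not move let the fingers close. It gives the time, the measured TCP pose, the force and the opening at its end, in the units of the state.
- manip.sense(): the state, without advancing time (a new reading comes with each control period).
- manip.snapshot(name): name is "scene" or "top" or "wrist"; returns a dict with "color" (480x640x3 uint8, red, green, blue), "fovy" (degrees; the focal length in pixels is half the picture's height over the tangent of half this angle, whatever the lens; pixels are square), "cx", "cy" (the principal point, pixels), "origin" and "attitude" of the camera in the world. Camera axes: x right, y down, z forward; pixel columns grow to the right and rows downward; lengths in m; the calibration is good to about 2 mm. A picture is of the moment at which its call begins. There is no depth.
- manip.hand_in(): hands the job in, once; it reports no verdict.
Trained networks look in a picture, given as the dict that the camera call returned (one of the last four; its "shot" number tells which), for a name from the list of things; names that differ only in an ending like _2 or _b are one class to them, and where a whole thing is asked for, a point or a joint stands for the part that bears it (a point fixed in the world has none). Each returns a list of dicts, best first, with "conf" (0 to 1); they miss things now and then, are a little off and sometimes report something else, mostly with a low value. They report only what shows in the picture. A call takes as long as a camera call. They do not tell look-alikes from the thing itself.
- manip.spot_in(picture, thing): "xyz" ([x, y, z] in m, in world coordinates, good to about 4 mm: the middle of the surface that is visible of it).
- manip.landmark_of(picture, thing): "xyz" ([x, y, z] in m, in world coordinates, good to about 4 mm: a listed point, or the origin of a listed thing).
The state is a dict: "time": time; "qpos": joint angles; "dq": joint speeds; "tau": joint torques, N m; "ee_pos": TCP position; "tool_rot": TCP orientation; "ft_force": force on the tool from outside, world axes, zero at the start; "moment": the same for the moment, N m; "opening": finger opening in m.
Only numpy, scipy, OpenCV 4.12 (cv2) and the standard library are available. Lean on these libraries where they do the work, as an engineer would, in place of code of your own. Each camera call takes 0.05 s, during which the arm holds its last target. There are 200 camera calls.

## Task

Stand the carton of rods aside, upright and at least 8 cm to the left or right of the line straight out of the holder, then draw the thermometer, whose barrel sticks out, from the holder and set it down flat on the bench, letting go. Take it again by its handle, and from 5 to 10 cm away aim its nose squarely at the middle of the round pipe cap (not the square one) and hold it still for two seconds, without it touching the welded piece. Then lay the thermometer flat on the bench, top side up, and let go; do not drop it, knock the carton over or shift the other things lying about.

Things in the scene. Friction and masses are not known exactly. Their poses are not given: they have to be found in the camera images.
- carton_mid (a point): loose upright carton of welding rods, 56 x 56 mm, 130 mm high, plain cardboard with a paper band, 0.3 to 0.6 kg; it stands just in front of the thermometer's nose. The point is its centre, 65 mm above the bench; x and y are square to its faces, z is up. The bench to its left (the holder's +y) is clear for 160 mm
- holder: fixed sheet-steel sleeve on the bench, 106 mm deep, 54 mm wide (100 mm over its flat feet), 52 mm high, inside 48 x 48 mm, open at its mouth and below (the thermometer lies on the bench). Origin: centre of the mouth at bench level; x points into the sleeve, z up. It hides the handle; the barrel sticks out along -x. With the carton gone, the bench ahead of the mouth is clear
- thermo_handle (a point): handle of the infrared thermometer, a straight wand 190 mm long lying flat and loose on the bench, 0.17 to 0.28 kg. The handle is a ribbed black box 95 mm long, 36 mm wide, 36 mm high; the point is its centre, 18 mm above the wand's underside. x points along the wand to the nose, z up out of its top, y across. The handle reaches 47 mm either way along x
- thermo_barrel (a point): barrel of the same thermometer, grey, with a small display on top, 83 mm long, 28 mm wide, 30 mm high (same flat underside as the handle); the point lies on the sighting axis, 93 mm ahead of the handle point along x and 16 mm above the wand's underside. Same axes as the handle
- thermo_nose (a point): centre of the lens at the tip of the nose (a 32 mm round collar, 12 mm long), 143 mm ahead of the handle point along x and 2 mm below it (16 mm above the underside). It sights straight ahead along its +x
- round_cap (a point): centre of the end cap of the round pipe stub, 46 mm across, welded to an upright steel plate and standing 40 mm out of it, 110 mm above the bench. -x points straight out of the cap, level and square to the plate; z up. The plate (230 mm wide, top edge 172 mm above the bench, on a 12 mm base plate that reaches 45 mm out in front of the upright plate) is fixed
- square_cap (a point): centre of the end cap of the square tube stub, 44 x 44 mm, on the same plate and at the same height, 110 mm from the round one, to its left or right: not the one to measure. Axes as for the round cap
- angle_iron: loose rusty angle-iron offcut, 150 x 40 x 40 mm, a bystander; origin under its middle
- tube_offcut: loose square steel tube offcut, 160 x 40 x 40 mm, a bystander; origin under its middle
- wrench: loose wrench lying flat, a bystander
- hammer: loose hammer lying flat, a bystander
- wire_brush: loose brush lying flat, a bystander
- flat_bar: loose rusty flat bar, 190 x 45 x 8 mm, a bystander; origin under its middle
- thermo: the whole thermometer; origin on its underside where handle and barrel meet, 48 mm ahead of the handle point; axes as for the handle
- carton: the whole carton; origin under its centre, axes as for its centre point
- fixture: the fixed upright plate with its base plate, carrying both stubs; origin on the bench under the middle of the upright plate, -x points out of the face with the stubs, z up
- round_stub: the round pipe stub; origin and axes as for the centre of its cap
- square_stub: the square tube stub; origin and axes as for the centre of its cap
Things that resemble listed ones, but are neither listed nor needed, are in the scene too. What is shaped like the carton but purple or yellow is not meant.

How it is judged:
By the outcome, as a careful person would: the job done as asked, in the order asked, and still so for the second after the job is handed in, with the robot touching nothing.
It also fails if it takes over 72 s, if anything falls off the work surface, if the arm or the gripper's body presses on something with over 40 N, if the wrist force passes 120 N, or if a joint passes its speed limit or range.

## Working session

There is one attempt and no reset: what is moved stays moved. The work goes in short steps, Python scripts to look and compute and a shell command to move; the robot and the scene stay as the last step left them, time stands still between calls to the robot, and variables do not carry over. Pictures are saved under pics/ and viewed, about 8 in all and at most 12, crops included, and the job is handed in when it is done.

```bash
mkdir -p pics; ls; cat > h.py <<'E'
import numpy as np, cv2
from scipy.spatial.transform import Rotation as R
from cell import manip
def rot(a):
    a=np.array(a,float); return a if a.shape==(3,3) else R.from_quat(a).as_matrix()
def snap(cam,name=None):
    p=manip.snapshot(cam)
    if name: cv2.imwrite('pics/'+name,p['color'][:,:,::-1])
    return p
def f(p): return 240/np.tan(np.radians(p['fovy'])/2)
def proj(p,X):
    c=rot(p['attitude']).T@(np.array(X)-p['origin']); return f(p)*c[:2]/c[2]+[p['cx'],p['cy']]
def ray(p,u,v,z):
    d=rot(p['attitude'])@np.array([(u-p['cx'])/f(p),(v-p['cy'])/f(p),1]); o=np.array(p['origin']); return o+d*(z-o[2])/d[2]
def lm(p,*names):
    for n in names:
        for r in manip.landmark_of(p,n)[:3]: print(n,np.round(r['xyz'],4),round(r['conf'],2),proj(p,r['xyz']).round())
def st():
    s=manip.sense(); m=rot(s['tool_rot'])
    print('t',round(s['time'],2),'tcp',np.round(s['ee_pos'],4),'F',np.round(s['ft_force'],1),'op',round(s['opening'],4),'x',m[:,0].round(3),'y',m[:,1].round(3),'z',m[:,2].round(3),'q',np.round(s['qpos'],2))
    return s
E
python3 - <<'E'
from h import *
st()
for c in('scene','top'):
    p=snap(c,c+'0.png'); print(c,p['origin'],p['fovy'],{k:v for k,v in p.items() if k not in('color',)})
    lm(p,'carton_mid','holder','thermo_barrel','thermo_nose','round_cap','square_cap','fixture','carton','angle_iron','tube_offcut','wrench','hammer','wire_brush','flat_bar')
E
```

```text
pics
t 0.0 tcp [0.2343 0.6324 0.2443] F [-0.4 -0.5 -0.2] op 0.0855 x [-0.938  0.347 -0.   ] y [ 0.347  0.938 -0.002] z [-0.001 -0.002 -1.   ] q [-1.24  0.47 -0.05  1.53  0.02  1.14 -0.08]
scene [ 0.89000499 -0.64724787  1.02827197] 47.70786208345072 {'fovy': 47.70786208345072, 'cx': 321.0057798164482, 'cy': 248.55457447842358, 'origin': array([ 0.89000499, -0.64724787,  1.02827197]), 'attitude': array([ 0.9102174 ,  0.22523333, -0.07802764, -0.3386531 ]), 'shot': 1}
carton_mid [0.441  0.0058 0.0598] 0.88 [275. 263.]
carton_mid [0.3881 0.1192 0.065 ] 0.86 [280. 222.]
carton_mid [0.537  0.1351 0.0673] 0.75 [338. 239.]
holder [ 0.6883  0.1012 -0.0017] 0.73 [388. 290.]
holder [ 3.080e-01 -3.733e-01 -2.000e-04] 0.43 [126. 385.]
thermo_barrel [0.6471 0.1071 0.0161] 0.9 [373. 277.]
thermo_barrel [0.5935 0.1127 0.0165] 0.73 [354. 267.]
thermo_barrel [ 0.5778 -0.2998  0.0025] 0.5 [257. 413.]
thermo_nose [0.5953 0.1144 0.015 ] 0.95 [355. 268.]
round_cap [ 0.5299 -0.2461  0.1084] 0.57 [246. 354.]
square_cap [ 0.6454 -0.2643  0.1071] 0.81 [294. 389.]
fixture [ 5.801e-01 -2.982e-01  5.000e-04] 0.
[... 1196 characters left out ...]
352  0.0023] 0.45 [218. 173.]
thermo_nose [0.7073 0.351  0.0013] 0.71 [218. 173.]
thermo_nose [0.5991 0.1078 0.0165] 0.68 [313. 212.]
round_cap [ 0.5382 -0.2465  0.1122] 0.84 [462. 230.]
round_cap [6.893e-01 1.002e-01 5.000e-04] 0.63 [316. 179.]
square_cap [ 0.6433 -0.2654  0.1109] 0.69 [468. 186.]
fixture [ 0.5792 -0.2989  0.0026] 0.68 [472. 218.]
carton [ 0.5421  0.1393 -0.0008] 0.61 [301. 236.]
carton [ 0.4425  0.0019 -0.0029] 0.58 [356. 274.]
carton [ 0.387   0.1192 -0.0005] 0.56 [310. 297.]
angle_iron [ 0.7587 -0.1084 -0.0011] 0.93 [396. 151.]
wrench [ 0.3747 -0.1462 -0.001 ] 0.65 [415. 300.]
hammer [0.5876 0.4879 0.0019] 0.85 [164. 220.]
flat_bar [0.3368 0.4097 0.0031] 0.68 [194. 318.]
```

```bash
cd pics; python3 -c "
import cv2
a=cv2.imread('scene0.png');cv2.imwrite('s1.png',cv2.resize(a[130:430,80:480],(800,600),interpolation=3))
a=cv2.imread('top0.png');cv2.imwrite('t1.png',cv2.resize(a[110:350,160:480],(800,600),interpolation=3))"
```

```text
(no output)
```

View pics/s1.png

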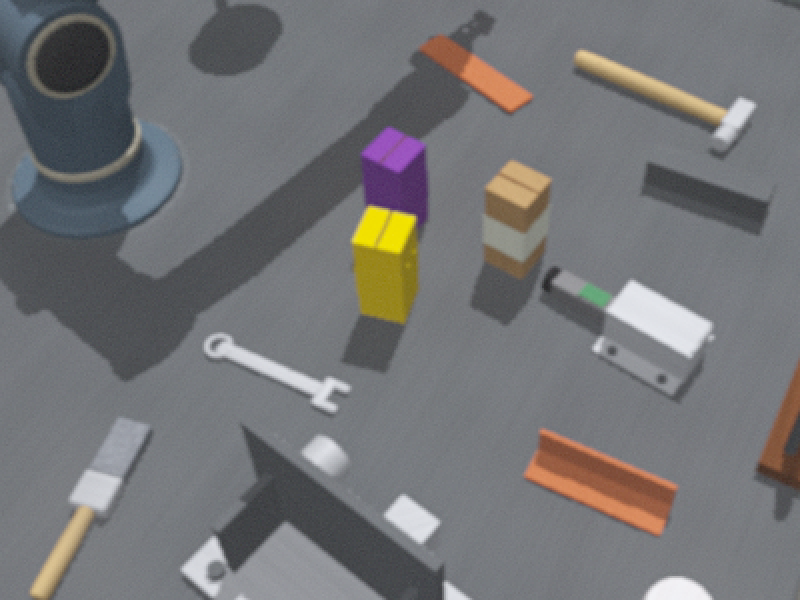

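View pics/t1.png

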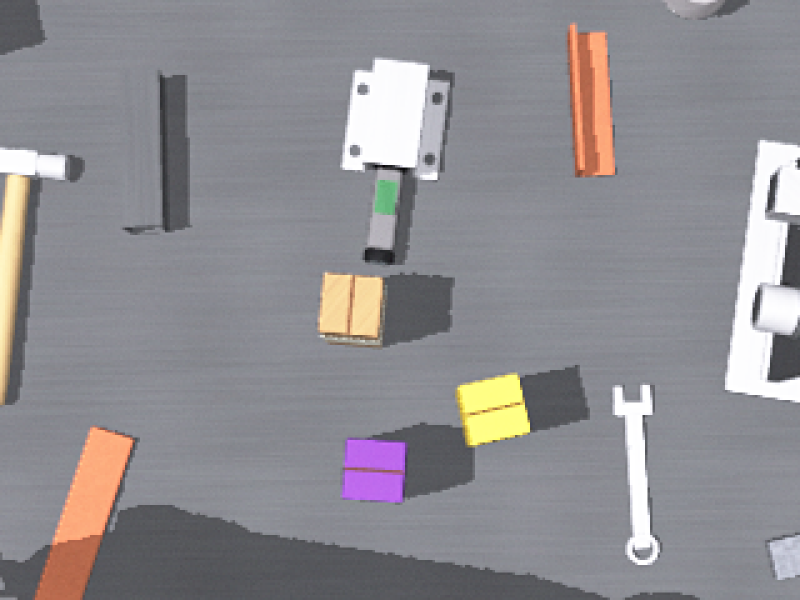

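```bash
python3 - <<'E'
from h import *
p=snap('top')
g=lambda u,v,z: ray(p,160+u/2.5,110+v/2.5,z)[:2].round(4)
print('carton',[g(*c,.13) for c in((325,273),(384,276),(382,339),(319,335))])
a=lambda A,B: np.degrees(np.arctan2(*(np.array(A)-B)[::-1])).round(1)
def seg(n,c1,c2,z): A=g(*c1,z);B=g(*c2,z);print(n,A,B,'dir',a(B,A))
seg('holdL',(376,60),(368,165),.052);seg('holdR',(430,66),(422,168),.052)
seg('barrel axis',(387,172),(379,256),.03)
seg('foot L',(355,70),(343,167),.002)
seg('base front',(763,142),(727,390),.012)
E
```

```text
carton [array([0.5671, 0.1592]), array([0.5634, 0.1041]), array([0.5044, 0.1067]), array([0.509 , 0.1653])]
holdL [0.7925 0.111 ] [0.6854 0.1203] dir 175.0
holdR [0.7855 0.0569] [0.6816 0.0666] dir 174.7
barrel axis [0.6825 0.1019] [0.5969 0.1111] dir 173.9
foot L [0.7964 0.1342] [0.6942 0.1477] dir 172.5
base front [ 0.7115 -0.2839] [ 0.4578 -0.2372] dir 169.6
```

```bash
python3 -m crank '[0,0,0.02,20,-33,0,85,0,0,0.02,20,-33,0,85,0,0,0.025,20,-33,0,85,0,0,0.025,20,-33,0,85,0,0,0.025,20,-33,0,85,0,0,0.025,20,-33,0,85,0,0,0.025,20,-33,0,85,0,0,0.025,20,-33,0,85,0,0,0.025,20,-33,0,85,0,0,0.025,20,-33,0,85,0,0,0.025,20,-33,0,85,0,0,0.02,20,-33,0,85]'; python3 -m crank '[0,0,0,20,-33,0,85,0,0,0,20,-33,0,85,0,0,0,20,-33,0,85,0,0,0,0,0,0,85,0,0,0,0,0,0,85]'; python3 - <<'E'
from h import *
st();p=snap('wrist','w1.png');lm(p,'carton_mid','carton','thermo_nose','thermo_barrel','holder')
p=snap('scene');lm(p,'round_cap','square_cap')
E
```

```text
time: 2.75
ee_pos: [0.4751, 0.2356, 0.2456]
tool_rot: [0.034, 0.999, 0.0, 0.0]
ft_force: [1.1, 0.2, 0.4]
opening: 0.085
time: 3.25
ee_pos: [0.5347, 0.1372, 0.2454]
tool_rot: [0.036, 0.999, 0.0, -0.0]
ft_force: [-0.3, 1.1, -0.8]
opening: 0.0849
t 3.25 tcp [0.5347 0.1372 0.2454] F [-0.3  1.1 -0.8] op 0.0849 x [-0.997  0.072  0.   ] y [0.072 0.997 0.   ] z [-0.  0. -1.] q [-0.44  0.27  0.14  1.84 -0.04  1.04  1.21]
carton [ 0.5384  0.1354 -0.0039] 0.92 [320. 213.]
carton [ 0.4356 -0.0009 -0.0039] 0.83 [176. 121.]
carton [ 0.383   0.1129 -0.002 ] 0.63 [284.  53.]
round_cap [ 0.5328 -0.2482  0.109 ] 0.75 [247. 356.]
square_cap [ 0.6423 -0.2667  0.1078] 0.97 [292. 389.]
```

View pics/w1.png

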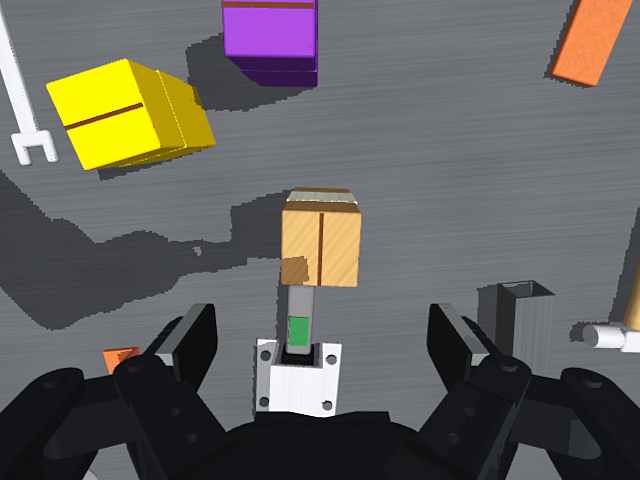

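```bash
python3 -m crank '[0,0,0,1,-1,-30,85,0,0,0,0,0,-35,85,0,0,0,0,0,-35,85,0,0,0,0,0,-35,85,0,0,0,0,0,-20,85,0,0,0,0,0,0,50,0,0,0,0,0,0,50,0,0,0,0,0,0,50,0,0,0,0,0,0,50,0,0,0,0,0,0,50]' 40; python3 -m crank '[0,0,0,0,0,6,50,0,0,0,0,0,6,50,0,0,0,1,20,0,50,0,0,0,2,25,0,50,0,0,0,2,25,0,50,0,0,0,2,25,0,50,0,0,0,1,15,0,50,0,0,0,0,0,0,50]'
```

```text
time: 4.7
ee_pos: [0.536, 0.137, 0.0913]
tool_rot: [0.035, 0.999, 0.0, 0.001]
ft_force: [0.1, -1.1, -0.2]
opening: 0.0557
time: 5.5
ee_pos: [0.5429, 0.2503, 0.1025]
tool_rot: [0.033, 0.999, 0.001, -0.0]
ft_force: [-0.4, -0.4, -5.4]
opening: 0.0557
```

```bash
python3 -m crank '[0,0,0,0,0,-5,50,0,0,0,0,0,-4,50,0,0,0,0,0,-2,50,0,0,0,0,0,-1,50,0,0,0,0,0,0,50]';python3 -m crank '[0,0,0,0,0,0,85,0,0,0,0,0,0,85,0,0,0,0,0,0,85,0,0,0,0,0,0,85,0,0,0,0,0,20,85,0,0,0,0,0,35,85,0,0,0,0,0,40,85,0,0,0,0,0,40,85,0,0,0,0,0,10,85,0,0,0,0,0,0,85]'; python3 - <<'E'
from h import *
st();p=snap('top','t2.png');lm(p,'carton','thermo_nose','thermo_barrel','holder')
p=snap('scene','s2.png');lm(p,'carton','thermo_nose','thermo_barrel','holder')
E
```

```text
time: 6.0
ee_pos: [0.5432, 0.2448, 0.0914]
tool_rot: [0.036, 0.999, -0.001, -0.001]
ft_force: [-4.1, -3.7, 4.9]
opening: 0.0555
time: 7.0
ee_pos: [0.5444, 0.2475, 0.2373]
tool_rot: [0.035, 0.999, 0.001, 0.002]
ft_force: [0.1, 0.9, -0.3]
opening: 0.0852
t 7.0 tcp [0.5444 0.2475 0.2373] F [ 0.1  0.9 -0.3] op 0.0852 x [-0.998  0.07  -0.004] y [0.07  0.998 0.003] z [ 0.004  0.002 -1.   ] q [-0.6   0.35  0.13  1.74 -0.05  1.05  1.05]
carton [ 0.4415  0.0038 -0.0014] 0.89 [355. 274.]
carton [3.854e-01 1.166e-01 1.000e-04] 0.61 [311. 297.]
carton [0.5479 0.2483 0.0009] 0.51 [258. 234.]
thermo_nose [0.5986 0.1076 0.0193] 0.55 [313. 212.]
thermo_nose [ 0.5386 -0.2455  0.1108] 0.2 [462. 230.]
thermo_barrel [0.6431 0.1068 0.0187] 0.93 [313. 195.]
holder [6.849e-01 1.044e-01 3.000e-04] 0.81 [314. 180.]
carton [0.5452 0.2429 0.0031] 0.9 [358. 229.]
carton [0.4412 0.0065 0.004 ] 0.9 [276. 278.]
carton [ 0.3837  0.1131 -0.0047] 0.55 [278. 242.]
thermo_nose [0.5948 0.1145 0.0123] 0.97 [355. 268.]
thermo_nose [ 0.3108 -0.3728  0.0033] 0.18 [126. 384.]
thermo_barrel [0.6458 0.1049 0.019 ] 0.85 [373. 277.]
thermo_barrel [ 0.5313 -0.2447  0.1086] 0.52 [247. 354.]
thermo_barrel [ 0.7089  0.3461 -0.001 ] 0.47 [432. 226.]
holder [ 0.6864  0.1013 -0.0011] 0.86 [387. 290.]
```

```bash
python3 -m crank '[0,0,0,22,-35,0,85,0,0,0,22,-35,0,85,0,0,0,22,-35,0,85,0,0,0,22,-35,0,85,0,0,0,0,0,-20,85,0,0,0,0,0,-20,85,0,0,0,0,0,0,85,0,0,0,0,0,0,85]'; python3 - <<'E'
from h import *
st();p=snap('wrist','w2.png');print(p['origin'],p['fovy'],rot(p['attitude']).round(3));lm(p,'thermo_nose','thermo_barrel','holder')
s=manip.sense();print(proj(p,[s['ee_pos'][0],s['ee_pos'][1],.03]))
E
```

```text
time: 8.3
ee_pos: [0.6314, 0.1073, 0.1953]
tool_rot: [0.035, 0.999, -0.0, -0.0]
ft_force: [0.4, 0.2, -1.2]
opening: 0.0849
t 8.3 tcp [0.6314 0.1073 0.1953] F [ 0.4  0.2 -1.2] op 0.0849 x [-0.998  0.069  0.001] y [ 0.069  0.998 -0.   ] z [-0.001 -0.    -1.   ] q [-0.36  0.46  0.18  1.68 -0.09  1.01  1.35]
[0.56049205 0.11291519 0.32396576] 67.50084508597017 [[ 0.069  0.958  0.279]
 [ 0.998 -0.066 -0.02 ]
 [-0.001  0.28  -0.96 ]]
thermo_nose [0.592  0.111  0.0153] 0.87 [322. 178.]
thermo_barrel [0.644  0.106  0.0179] 0.65 [321. 238.]
[321.40692496 228.43747392]
```

View pics/w2.png

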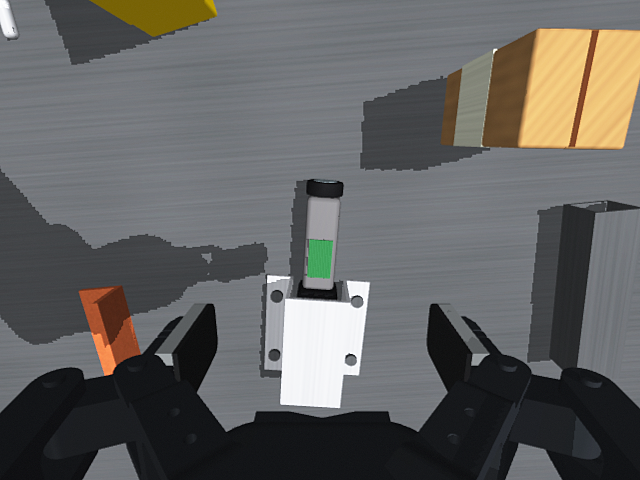

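```bash
python3 - <<'E'
from h import *
p=snap('wrist')
for q in((324.5,197,.03),(319,286,.03),(325,181,.03),(323,240,.03),(315,292,.052),(312,405,.052)): print(q,ray(p,*q).round(4))
for L in (((308,198),(301,287)),((340,198),(336,287))):
  A,B=[ray(p,*c,.028) for c in L];print(A,B,np.degrees(np.arctan2(*(A-B)[1::-1])))
A,B=ray(p,286,292,.052),ray(p,281,402,.052);print(np.degrees(np.arctan2(*(A-B)[1::-1])))
A,B=ray(p,347,297,.052),ray(p,342,408,.052);print(np.degrees(np.arctan2(*(A-B)[1::-1])))
E
```

```text
(324.5, 197, 0.03) [0.607  0.1121 0.03  ]
(319, 286, 0.03) [0.6857 0.1019 0.03  ]
(325, 181, 0.03) [0.594  0.1133 0.03  ]
(323, 240, 0.03) [0.6437 0.1083 0.03  ]
(315, 292, 0.052) [0.6815 0.0991 0.052 ]
(312, 405, 0.052) [0.7929 0.0881 0.052 ]
[0.60721598 0.09832375 0.028     ] [0.68640123 0.08573454 0.028     ] 170.96647088898746
[0.60904251 0.12484473 0.028     ] [0.68854961 0.11693233 0.028     ] 174.31674289059043
172.05558475493817
174.82636029026366
```

```bash
python3 -m crank '[0,0,-0.02,0,1,-35,85,0,0,-0.02,0,0,-40,85,0,0,0,0,0,-40,85,0,0,0,0,0,-35,85,0,0,0,0,0,-20,85,0,0,0,0,0,-5,85,0,0,0,0,0,0,85]';python3 -m crank '[0,0,0,0,0,0,20,0,0,0,0,0,0,20,0,0,0,0,0,0,20,0,0,0,0,0,0,20,0,0,0,0,0,0,20,0,0,0,0,0,0,20]' 30;  python3 -c "from h import *;st()"
```

```text
time: 9.25
ee_pos: [0.6316, 0.1081, 0.0203]
tool_rot: [0.055, 0.998, -0.0, -0.0]
ft_force: [0.2, 0.8, 0.7]
opening: 0.0847
time: 9.85
ee_pos: [0.6321, 0.108, 0.0214]
tool_rot: [0.055, 0.998, 0.0, 0.001]
ft_force: [-1.6, -0.4, 6.0]
opening: 0.028
t 9.85 tcp [0.6321 0.108  0.0214] F [-1.6 -0.4  6. ] op 0.028 x [-0.994  0.109 -0.001] y [0.109 0.994 0.001] z [ 0.001  0.    -1.   ] q [-0.34  0.67  0.15  1.79 -0.14  0.69  1.35]
```

```bash
python3 -m crank '[0,0,0,-5,0.5,1,20,0,0,0,-12,1.3,0,20,0,0,0,-15,1.6,0,20,0,0,0,-15,1.6,0,20,0,0,0,-15,1.6,0,20,0,0,0,-15,1.6,0,20,0,0,0,-15,1.6,0,20,0,0,0,-15,1.6,0,20,0,0,0,-15,1.6,0,20,0,0,0,-10,1,0,20,0,0,0,0,0,-1,20,0,0,0,0,0,0,20]' 40;  python3 - <<'E'
from h import *
st();p=snap('top','t3.png');lm(p,'thermo_nose','thermo_handle','thermo_barrel','thermo')
cv2.imwrite('pics/t3c.png',cv2.resize(p['color'][150:300,220:420,::-1],(800,600)))
E
```

```text
time: 11.05
ee_pos: [0.4967, 0.1223, 0.0214]
tool_rot: [0.055, 0.999, -0.0, -0.003]
ft_force: [-7.6, 0.6, 17.8]
opening: 0.0269
t 11.05 tcp [0.4967 0.1223 0.0214] F [-7.6  0.6 17.8] op 0.0269 x [-0.994  0.109  0.005] y [ 0.109  0.994 -0.   ] z [-0.005  0.    -1.   ] q [-0.43  0.53  0.14  2.1  -0.14  0.53  1.28]
thermo_handle [0.6027 0.1058 0.0149] 0.71 [314. 211.]
thermo_handle [0.5918 0.4889 0.0034] 0.22 [164. 218.]
thermo_barrel [ 5.531e-01  1.147e-01 -2.000e-04] 0.68 [311. 231.]
thermo [ 5.533e-01  1.125e-01 -1.000e-04] 0.65 [312. 231.]
thermo [0.602  0.1056 0.0177] 0.46 [314. 211.]
```

View pics/t3c.png

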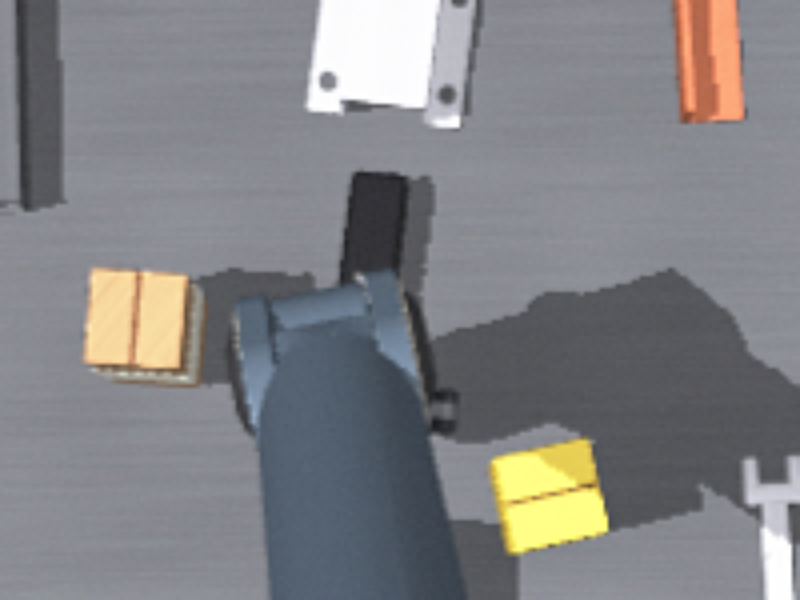

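```bash
python3 -m crank '[0,0,0,0,0,0,50,0,0,0,0,0,0,85,0,0,0,0,0,0,85,0,0,0,0,0,0,85,0,0,0,0,0,25,85,0,0,0,0,0,40,85,0,0,0,0,0,40,85,0,0,0,33,-4,30,85,0,0,0,33,-4,20,85,0,0,0,35,-4,10,85,0,0,0,0,0,0,85,0,0,0,0,0,0,85]';  python3 - <<'E'
from h import *
st();p=snap('wrist','w3.png');lm(p,'thermo_nose','thermo_handle','thermo_barrel','thermo')
E
```

```text
time: 12.5
ee_pos: [0.6004, 0.1096, 0.1847]
tool_rot: [0.055, 0.998, -0.0, -0.001]
ft_force: [0.3, 0.0, 0.1]
opening: 0.085
t 12.5 tcp [0.6004 0.1096 0.1847] F [0.3 0.  0.1] op 0.085 x [-0.994  0.11   0.001] y [ 0.11   0.994 -0.   ] z [-0.001 -0.    -1.   ] q [-0.41  0.42  0.21  1.77 -0.11  0.96  1.31]
thermo_nose [0.4581 0.1232 0.0163] 0.91 [318.  39.]
thermo_handle [0.5998 0.1081 0.0196] 0.66 [319. 227.]
thermo_barrel [0.5067 0.119  0.0142] 0.58 [320. 109.]
thermo [0.5526 0.1097 0.0006] 0.8 [315. 169.]
thermo [0.7087 0.3497 0.0058] 0.23 [588. 309.]
```

View pics/w3.png

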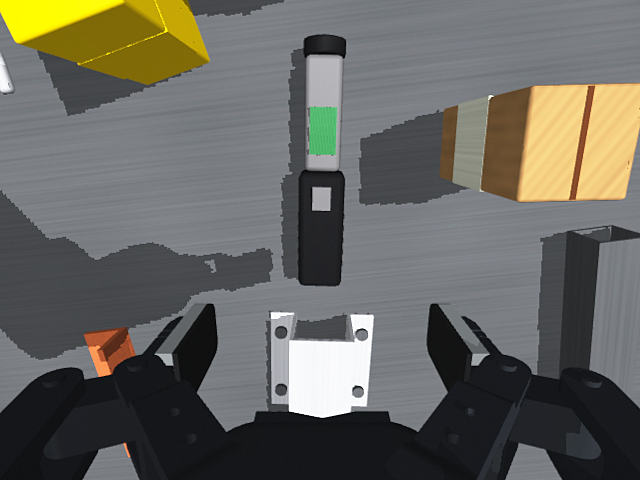

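```bash
python3 - <<'E'
from h import *
p=snap('wrist')
A=ray(p,325,46,.03);B=ray(p,321.5,172,.036);C=ray(p,321,284,.036)
print(A,B,C,(B+C)/2,np.degrees(np.arctan2(*(A-C)[1::-1])))
for z in(.02,.036):print(proj(p,[.6004,.1096,z]))
E
```

```text
[0.46533873 0.12767909 0.03      ] [0.55186012 0.11574267 0.036     ] [0.64284409 0.10538426 0.036     ] [0.5973521  0.11056347 0.036     ] 172.84108808600644
[320.54039642 229.51798204]
[320.45421835 234.31359937]
```

```bash
python3 -m crank '[0,0,-0.14,0,0,0,85,0,0,-0.14,0,0,0,85,0,0,-0.14,0,0,0,85,0,0,-0.14,0,0,0,85,0,0,-0.14,0,0,0,85,0,0,-0.14,0,0,0,85,0,0,-0.14,0,0,0,85,0,0,-0.14,0,0,0,85,0,0,-0.14,0,0,0,85,0,0,-0.14,0,0,0,85,0,0,-0.14,0,0,0,85,0,0,-0.14,0,0,0,85]'; python3 -m crank '[0,0,-0.147,0,0,0,85,0,0,-0.147,0,0,0,85,0,0,-0.147,0,0,0,85,0,0,-0.147,0,0,0,85,0,0,-0.147,0,0,0,85,0,0,-0.147,0,0,0,85,0,0,-0.147,0,0,0,85,0,0,-0.147,0,0,0,85,0,0,-0.147,0,0,0,85,0,0,-0.147,0,0,0,85,0,0,0,0,0,0,85,0,0,0,0,0,0,85]';python3 -c "from h import *;st()"
```

```text
time: 14.0
ee_pos: [0.5999, 0.1103, 0.1853]
tool_rot: [0.782, 0.624, -0.0, -0.0]
ft_force: [0.0, -0.8, 0.3]
opening: 0.0849
time: 15.2
ee_pos: [0.6001, 0.1103, 0.1851]
tool_rot: [0.998, -0.057, -0.0, 0.0]
ft_force: [0.0, -0.6, 0.4]
opening: 0.0852
t 15.2 tcp [0.6001 0.1103 0.1851] F [ 0.  -0.6  0.4] op 0.0852 x [ 0.993 -0.114 -0.   ] y [-0.114 -0.993  0.   ] z [-0. -0. -1.] q [-0.93  0.59  0.99  1.8  -0.56  1.06 -1.42]
```

```bash
python3 -m crank '[0,0,0,-5,0.5,-35,85,0,0,0,-5,0.7,-40,85,0,0,0,0,0,-40,85,0,0,0,0,0,-30,85,0,0,0,0,0,-15,85,0,0,0,0,0,-4,85,0,0,0,0,0,0,85]';python3 -m crank '[0,0,0,0,0,0,25,0,0,0,0,0,0,25,0,0,0,0,0,0,25,0,0,0,0,0,0,25,0,0,0,0,0,0,25,0,0,0,0,0,0,25]' 70;  python3 -c "from h import *;st()"
```

```text
time: 15.9
ee_pos: [0.591, 0.111, 0.0219]
tool_rot: [0.998, -0.059, 0.0, -0.0]
ft_force: [-0.5, -0.1, 0.3]
opening: 0.085
time: 16.5
ee_pos: [0.5913, 0.1112, 0.0224]
tool_rot: [0.998, -0.059, 0.001, -0.0]
ft_force: [-1.5, 0.5, 6.8]
opening: 0.0351
t 16.5 tcp [0.5913 0.1112 0.0224] F [-1.5  0.5  6.8] op 0.0351 x [ 0.993 -0.118  0.002] y [-0.118 -0.993 -0.001] z [ 0.002  0.    -1.   ] q [-0.81  0.77  0.79  1.92 -0.77  0.79 -1.27]
```

```bash
python3 -m crank '[0,0,0,0,0,10,25,0,0,0,0,0,25,25,0,0,0,0,0,35,25,0,0,0,0,0,35,25,0,0,0,0,0,35,25,0,0,0,0,0,35,25,0,0,0,0,0,15,25,0,0,0,0,0,0,25]' 80; python3 -m crank '[0,0,0.08,0,-5,0,25,0,0,0.13,-2,-12,0,25,0,0,0.13,-2,-12,0,25,0,0,0.13,-2,-13,0,25,0,0,0.13,-2,-13,0,25,0,0,0.13,-2,-13,0,25,0,0,0.13,-2,-13,0,25,0,0,0.13,-2,-13,0,25,0,0,0.13,-2,-13,0,25,0,0,0.13,-2,-13,0,25,0,0,0.13,-1,-7,0,25,0,0,0.13,0,-3,0,25]';python3 - <<'E'
from h import *
st();p=snap('wrist','w4.png');lm(p,'round_cap','square_cap','thermo_nose','thermo_barrel','thermo')
p=snap('scene','s4.png');lm(p,'round_cap','square_cap','thermo_nose','thermo_barrel','thermo_handle')
p=snap('top');lm(p,'round_cap','square_cap','thermo_nose','thermo_barrel','thermo_handle')
E
```

```text
time: 17.3
ee_pos: [0.5912, 0.1112, 0.213]
tool_rot: [0.998, -0.059, 0.002, -0.001]
ft_force: [-0.7, -0.4, -2.3]
opening: 0.0347
time: 18.5
ee_pos: [0.5696, -0.0196, 0.2089]
tool_rot: [0.766, 0.643, -0.002, -0.001]
ft_force: [0.2, 0.3, -2.1]
opening: 0.0349
t 18.5 tcp [ 0.5696 -0.0196  0.2089] F [ 0.2  0.3 -2.1] op 0.0349 x [ 0.174  0.985 -0.001] y [ 0.985 -0.174 -0.004] z [-0.005 -0.    -1.   ] q [-0.54  0.38  0.65  1.86 -0.27  1.    0.05]
thermo [ 0.5651 -0.0619  0.1847] 0.56 [328. 378.]
round_cap [ 0.5336 -0.247   0.1085] 0.65 [247. 356.]
square_cap [ 0.6398 -0.264   0.1085] 0.92 [291. 387.]
square_cap [ 0.5661 -0.0548  0.1893] 0.64 [310. 266.]
thermo_nose [ 0.5465 -0.1509  0.2044] 0.89 [276. 292.]
thermo_barrel [ 0.5574 -0.1034  0.2071] 0.65 [294. 276.]
thermo_handle [ 0.571  -0.0062  0.2079] 0.62 [324. 244.]
round_cap [ 0.5371 -0.2461  0.1105] 0.93 [462. 230.]
square_cap [ 0.6405 -0.2656  0.1101] 0.98 [468. 187.]
thermo_nose [ 0.5497 -0.1516  0.2062] 0.69 [429. 220.]
thermo_barrel [ 0.5533 -0.0992  0.2042] 0.94 [405. 219.]
thermo_barrel [0.5532 0.2461 0.0687] 0.3 [256. 229.]
thermo_handle [ 0.5744 -0.0097  0.2036] 0.98 [364. 210.]
```

View pics/w4.png

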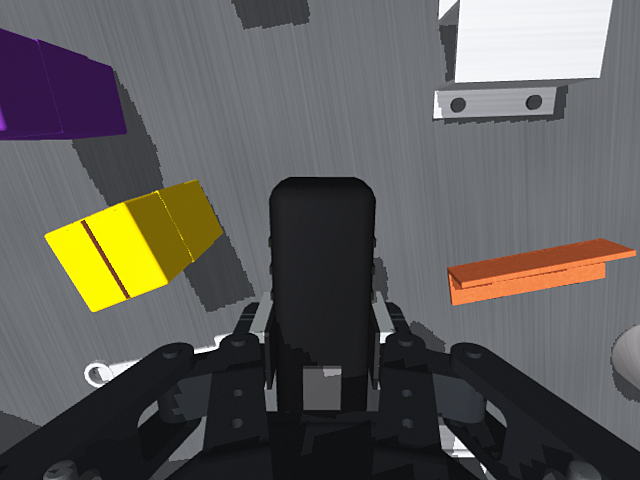

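View pics/s4.png

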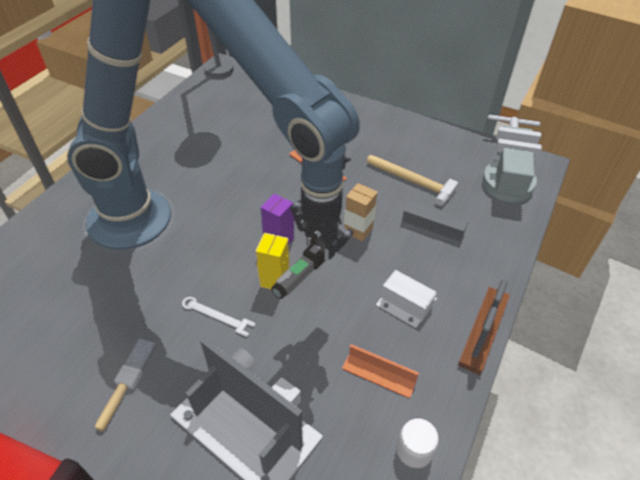

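```bash
python3 -m crank '[0,0,0,0,0,-15,25,0,0,0,0,0,-25,25,0,0,0,0,0,-25,25,0,0,0,0,0,-18,25,0,0,0,0,0,-8,25,0,0,0,0.5,-10,-2.5,25,0,0,0,0.5,-8,0,25,0,0,0,0,-3.5,0,25,0,0,0,0,0,0,25,0,0,0,0,0,0,25]';python3 - <<'E'
from h import *
st()
p=snap('scene');lm(p,'round_cap','thermo_nose','thermo_barrel','thermo_handle')
cv2.imwrite('pics/s5.png',cv2.resize(p['color'][220:420,190:390,::-1],(600,600),interpolation=2))
p=snap('top');lm(p,'round_cap','thermo_nose','thermo_barrel','thermo_handle')
cv2.imwrite('pics/t5.png',cv2.resize(p['color'][170:270,340:500,::-1],(800,500),interpolation=2))
E
```

```text
time: 20.4
ee_pos: [0.5728, -0.0404, 0.1185]
tool_rot: [0.768, 0.641, 0.001, 0.0]
ft_force: [0.1, 0.4, -1.9]
opening: 0.0351
t 20.4 tcp [ 0.5728 -0.0404  0.1185] F [ 0.1  0.4 -1.9] op 0.0351 x [0.178 0.984 0.001] y [ 0.984 -0.178  0.001] z [ 0.001  0.    -1.   ] q [-0.45  0.5   0.59  1.93 -0.37  0.82  0.17]
round_cap [ 0.5328 -0.2445  0.1094] 0.82 [248. 354.]
thermo_nose [ 0.5472 -0.1689  0.1119] 0.59 [274. 327.]
thermo_nose [ 0.5316 -0.247   0.1099] 0.2 [246. 355.]
thermo_barrel [ 0.7584 -0.1057  0.0025] 0.65 [380. 373.]
thermo_barrel [ 0.5615 -0.121   0.1113] 0.64 [293. 312.]
thermo_barrel [0.5477 0.2428 0.0689] 0.42 [361. 211.]
thermo_handle [ 0.5743 -0.032   0.1151] 0.8 [319. 282.]
round_cap [ 0.5396 -0.2453  0.1123] 0.66 [462. 229.]
thermo_nose [ 0.5499 -0.1727  0.1143] 0.84 [431. 225.]
thermo_nose [ 0.645  -0.2686  0.1077] 0.69 [469. 185.]
thermo_barrel [ 0.5566 -0.1218  0.1107] 0.97 [409. 223.]
thermo_handle [ 0.5761 -0.0292  0.1099] 0.74 [370. 215.]
```

View pics/t5.png

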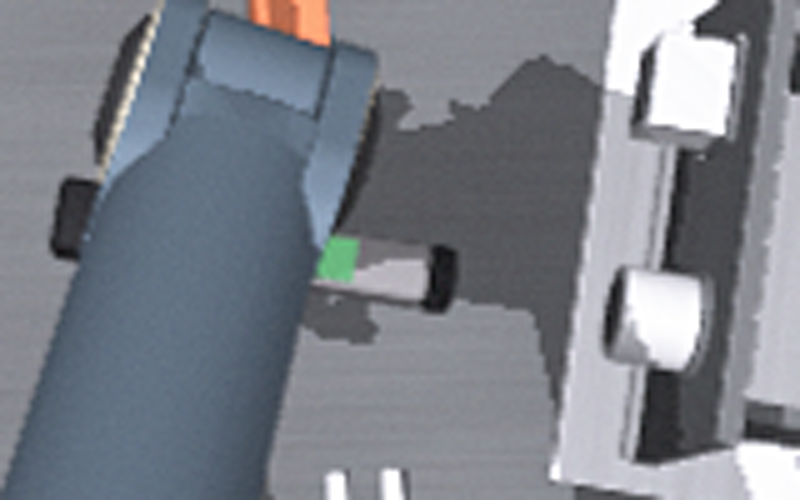

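View pics/s5.png

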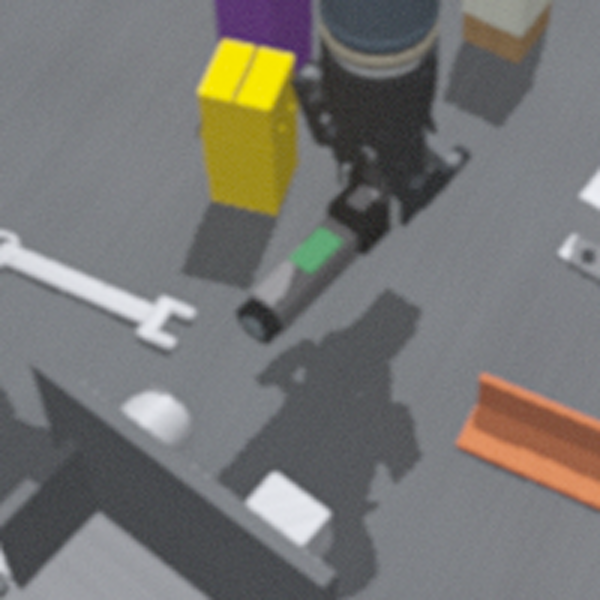

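```bash
python3 -m crank '[0,0,0,0,0,-1,25,0,0,0,0,0,-1,25]'; python3 - <<'E'
from h import *
s=st(); m=rot(s['tool_rot']); w=-m[:,0]; nose=np.array(s['ee_pos'])+.1335*w-[0,0,.0064]
n=np.array([np.cos(np.radians(80)),np.sin(np.radians(80)),0]);c=np.array([.535,-.2465,.110])
print('nose',nose.round(4),'wand',w.round(3)); d=nose-c; print('dist',d@n,'lat',d@[n[1],-n[0],0],'dz',d[2],'ray err', (d-w*((d@n)/(w@n))).round(4))
out=[]
for cam,(r0,r1,c0,c1) in(('top',(180,255,400,500)),('scene',(290,365,215,315))):
    p=snap(cam);k=8;im=cv2.resize(p['color'][r0:r1,c0:c1,::-1],None,fx=k,fy=k,interpolation=2).copy()
    q=lambda X:((proj(p,X)-[c0,r0]+.5)*k)
    def circ(o,a,r,col):
        u=np.cross(a,[0,0,1]);u/=np.linalg.norm(u);v=np.cross(a,u)
        cv2.polylines(im,[np.array([q(o+r*(np.cos(t)*u+np.sin(t)*v)) for t in np.linspace(0,6.28,40)]).astype(int)],True,col,1)
    circ(c,n,.023,(0,0,255));circ(c-.04*n,n,.023,(0,0,255));circ(nose,w,.016,(0,255,0));circ(nose-.012*w,w,.016,(0,255,0))
    for o,e,col in((c,c+.075*n,(0,0,255)),(nose,nose+.075*w,(0,255,0)),(nose,nose-.06*w,(0,255,0))): cv2.line(im,*[tuple(map(int,q(x))) for x in(o,e)],col,1)
    out.append(im)
cv2.imwrite('pics/ov.png',cv2.resize(np.vstack(out),(400,600)) if 0 else np.vstack([cv2.resize(o,(400,300)) for o in out]) if 0 else np.hstack([cv2.resize(o[:,100:700],(400,400)) for o in out]))
E
```

```text
time: 21.1
ee_pos: [0.5724, -0.0403, 0.1157]
tool_rot: [0.767, 0.641, 0.0, 0.0]
ft_force: [0.2, 0.3, -1.3]
opening: 0.035
t 21.1 tcp [ 0.5724 -0.0403  0.1157] F [ 0.2  0.3 -1.3] op 0.035 x [ 0.178  0.984 -0.   ] y [ 0.984 -0.178  0.   ] z [ 0. -0. -1.] q [-0.44  0.51  0.59  1.93 -0.38  0.82  0.17]
nose [ 0.5487 -0.1717  0.1093] wand [-0.178 -0.984  0.   ]
dist 0.07607391502969761 lat 0.00046532472745252837 dz -0.0006567249678455789 ray err [ 0.0001 -0.     -0.0007]
```

View pics/ov.png

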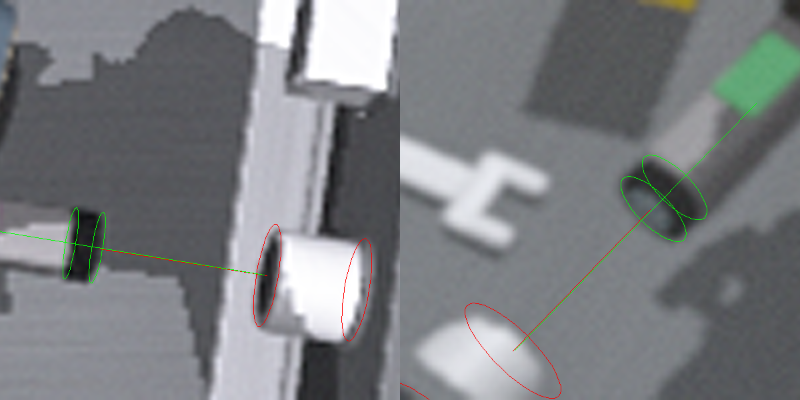

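```bash
python3 -m crank '[0,0,0,-1.5,0,0.5,25,0,0,0,-1,0,0,25,0,0,0,0,0,0,25,0,0,0,0,0,0,25,0,0,0,0,0,0,25,0,0,0,0,0,0,25,0,0,0,0,0,0,25,0,0,0,0,0,0,25,0,0,0,0,0,0,25,0,0,0,0,0,0,25,0,0,0,0,0,0,25,0,0,0,0,0,0,25]'; python3 -m crank '[0,0,0,0,0,0,25,0,0,0,0,0,0,25,0,0,0,0,0,0,25,0,0,0,0,0,0,25,0,0,0,0,0,0,25,0,0,0,0,0,0,25,0,0,0,0,0,0,25,0,0,0,0,0,0,25,0,0,0,0,0,0,25,0,0,0,0,0,0,25,0,0,0,0,0,0,25,0,0,0,0,0,0,25]';python3 -m crank '[0,0,0,0,0,0,25,0,0,0,0,0,0,25,0,0,0,0,0,0,25,0,0,0,0,0,0,25,0,0,0,0,0,0,25,0,0,0,0,0,0,25]';python3 -c "
from h import *
st();p=snap('top');lm(p,'thermo_nose','round_cap')"
```

```text
time: 22.4
ee_pos: [0.57, -0.0403, 0.1163]
tool_rot: [0.767, 0.641, 0.0, 0.0]
ft_force: [-1.1, 0.7, -0.9]
opening: 0.0351
time: 23.6
ee_pos: [0.57, -0.0403, 0.1164]
tool_rot: [0.767, 0.641, 0.0, 0.0]
ft_force: [-0.5, -0.6, -2.0]
opening: 0.0347
time: 24.2
ee_pos: [0.5699, -0.0404, 0.1163]
tool_rot: [0.767, 0.641, 0.0, 0.0]
ft_force: [-0.2, 0.4, -2.6]
opening: 0.0348
t 24.2 tcp [ 0.5699 -0.0404  0.1163] F [-0.2  0.4 -2.6] op 0.0348 x [0.178 0.984 0.   ] y [ 0.984 -0.178  0.   ] z [ 0. -0. -1.] q [-0.45  0.5   0.59  1.93 -0.38  0.82  0.17]
thermo_nose [ 0.5507 -0.1762  0.1111] 0.59 [432. 225.]
round_cap [ 0.5399 -0.244   0.11  ] 0.96 [461. 229.]
```

```bash
python3 -m crank '[0,0,0,2,12,0,25,0,0,0,3,18,0,25,0,0,0,3,15,-5,25,0,0,0,0,0,-20,25,0,0,0,0,0,-25,25,0,0,0,0,0,-20,25,0,0,0,0,0,-12,25,0,0,0,0,0,-6,25,0,0,0,0,0,-3,25,0,0,0,0,0,-1,25,0,0,0,0,0,-1,25,0,0,0,0,0,0,25]';python3 -c "from h import *;st()"
```

```text
time: 25.55
ee_pos: [0.5784, 0.0047, 0.0239]
tool_rot: [0.768, 0.641, 0.001, 0.0]
ft_force: [0.2, -0.2, -2.5]
opening: 0.0348
t 25.55 tcp [0.5784 0.0047 0.0239] F [ 0.2 -0.2 -2.5] op 0.0348 x [0.178 0.984 0.   ] y [ 0.984 -0.178  0.001] z [ 0.001  0.    -1.   ] q [-0.44  0.64  0.49  1.96 -0.48  0.65  0.18]
```

```bash
python3 -m crank '[0,0,0,0,0,-0.8,25,0,0,0,0,0,-0.7,25,0,0,0,0,0,-0.5,25,0,0,0,0,0,0,25,0,0,0,0,0,0,25]';
```

```text
time: 26.05
ee_pos: [0.5782, 0.0047, 0.0224]
tool_rot: [0.767, 0.641, 0.001, -0.0]
ft_force: [-1.5, 0.4, 6.0]
opening: 0.0351
```

Contact (force +6 N, height as at pickup). Release gently and retreat.

```bash
python3 -m crank '[0,0,0,0,0,0,40,0,0,0,0,0,0,60,0,0,0,0,0,0,85,0,0,0,0,0,0,85,0,0,0,0,0,0,85,0,0,0,0,0,20,85,0,0,0,0,0,35,85,0,0,0,0,0,40,85,0,0,0,0,0,40,85,0,0,0,0,20,30,85,0,0,0,0,20,20,85,0,0,0,0,0,0,85]';python3 - <<'E'
from h import *
st();p=snap('wrist');lm(p,'thermo','thermo_handle')
t=snap('top');lm(t,'carton','thermo_nose','thermo_handle','hammer','wrench','angle_iron','flat_bar')
s=snap('scene');lm(s,'thermo_nose','thermo_handle','carton')
a=cv2.resize(s['color'][130:430,80:480],(533,400));b=cv2.resize(p['color'],(267,200))
im=np.zeros((400,800,3),np.uint8);im[:,:533]=a;im[:200,533:]=b;im[200:,533:]=cv2.resize(t['color'][110:350,160:480],(267,200));cv2.imwrite('pics/end.png',im[:,:,::-1])
E
```

```text
time: 27.25
ee_pos: [0.5798, 0.0481, 0.2091]
tool_rot: [0.766, 0.643, 0.003, 0.001]
ft_force: [-0.0, -0.2, -0.3]
opening: 0.0849
t 27.25 tcp [0.5798 0.0481 0.2091] F [-0.  -0.2 -0.3] op 0.0849 x [0.173 0.985 0.004] y [ 0.985 -0.173  0.005] z [ 0.006  0.003 -1.   ] q [-0.65  0.4   0.65  1.83 -0.29  1.   -0.05]
thermo [ 0.5713 -0.0371 -0.0029] 0.92 [327. 299.]
thermo_handle [0.5826 0.0164 0.0188] 0.76 [330. 255.]
carton [ 5.475e-01  2.458e-01 -3.000e-04] 0.92 [259. 234.]
carton [0.442  0.0045 0.    ] 0.69 [355. 274.]
carton [ 0.3856  0.1162 -0.0034] 0.42 [311. 297.]
thermo_nose [ 0.5574 -0.1304  0.0177] 0.72 [408. 227.]
hammer [0.5892 0.4888 0.0025] 0.77 [164. 219.]
wrench [ 0.373 -0.145 -0.001] 0.74 [415. 300.]
angle_iron [ 7.579e-01 -1.097e-01 -6.000e-04] 0.8 [396. 151.]
flat_bar [ 3.354e-01  4.126e-01 -2.000e-04] 0.83 [193. 319.]
flat_bar [ 5.722e-01 -3.320e-02 -2.000e-04] 0.65 [368. 223.]
thermo_nose [ 0.5551 -0.1264  0.0149] 0.75 [290. 338.]
thermo_handle [0.5798 0.0142 0.0186] 0.9 [330. 294.]
carton [0.5422 0.2433 0.0025] 0.73 [357. 228.]
carton [ 0.3834  0.1166 -0.0041] 0.73 [279. 241.]
carton [0.4419 0.0081 0.0035] 0.72 [277. 278.]
```

View pics/end.png

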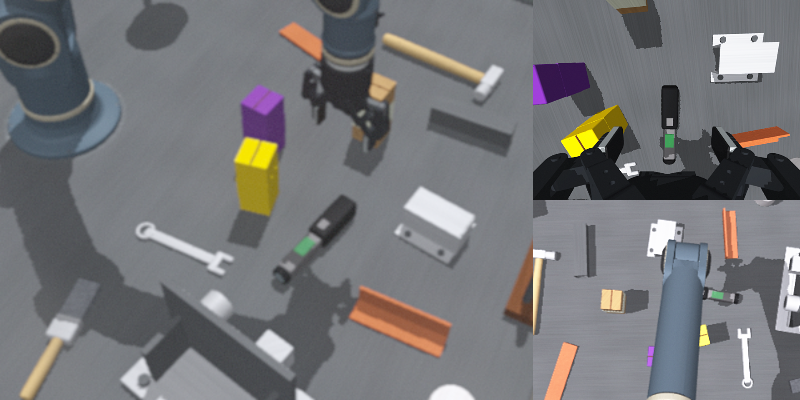

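The thermometer lies flat, display up, with the carton standing aside and the bystanders where they were.

```bash
python3 -c "
from cell import manip
print(manip.hand_in())"
```

```text
the job is handed in; nothing more can be done
None
```

The job is done and handed in at about 27 s of the 72 s allowed; the interface reported no verdict.

- **Carton:** it stands upright at about (0.545, 0.245), roughly 13 cm to the left of the line out of the holder.
- **Drawing out:** I pulled the thermometer out by its barrel, set it flat on the bench, let go, and took it again by its handle.
- **Aiming:** the nose pointed at the round cap from about 7.5 cm by the pose estimate (7 cm by the last picture) and was held still for about 2.9 s. It did not touch the welded piece.
- **Putting down:** the thermometer lies flat near (0.57, -0.04) with its display up. The gripper is open and clear of it.

**Last checks**
- The final pictures show the carton upright and the thermometer flat.
- The hammer, wrench, angle iron and flat bar are within about 3 mm of where they were first measured. The brush and tube offcut look unmoved, but I did not measure them again.

**Disagreements**
- The two fixed cameras put the round cap's x position up to about 7 mm apart. I settled it with a model overlay and shifted the aim 2.5 mm, so the aim should be good to about 3 mm.
- After that shift the network, on the top picture, put the nose about 1 mm off the cap's normal. That agrees with the aim.

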